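# Load the bread slicer: push the seeded loaf between the side guides

## Robot

A 6-joint arm with a two-finger parallel gripper is mounted at the origin on the work surface. World frame = base frame: x ahead of the robot, y to its left, z up, the work surface at z = 0. Lengths are in m, angles in rad, forces in N, time in s.
With the tool pointing down it reaches from about 0.325 to 0.85 m from the base axis. Payload 15.5 kg.
Tool frame: the origin (TCP) lies between the finger pads; the fingertips stand 17 mm ahead of it and the grasp point (between the pads) lies 2 mm behind it (env.finger_overhang is the distance from the TCP to the fingertips, in m); z points along the fingers, y is the direction in which the jaws open and shut (so a half turn about z gives the same grasp; the last joint's range is limited). The gripper opens to 91 mm and grips with 3 to 60 N. Pads are 32 mm wide; open, the fingers measure 118 mm over their backs; the gripper's body (76 mm by 178 mm) begins 60 mm behind the grasp point.
Start: joints at [-1.306, 0.494, 1.345, -0, 1.302, -0.096], TCP at [0.221, -0.585, 0.231] pointing down, gripper open.
Joint ranges: [-2.91, 2.91], [-0.82, 2.16], [0.22, 2.67], [-1.22, 4.37], [0.12, 2.79], [-3.08, 3.08]. Speed limits (rad/s): [1.89, 1.89, 2.57, 3.01, 3.01, 3.01].

## Interface

Orientations are given as a 3x3 rotation matrix whose columns are the frame's x, y, z axes.
In Python, from rig import monitor, optics, ticket, env gives the robot as it stands.
- The arm moves only by the shell command python3 -m crank 'ROWS' [FORCE]. ROWS is JSON, a list of rows, each a list of 3 entries, a list of its own where there are three numbers: the finger opening in cm, from 0 to 9.12, then the shift along the tool's x, y, z in cm, then the turn about the tool's z in rad. In form: [[hand, [dx, dy, dz], turn], ...]. A call has 1 to 10 rows; each row shifts and turns the commanded pose from where the row before left it, along the tool's axes as they then stand; what a row does not reach is not made up. A row lasts 1/10 s, in which the tool goes at most 50 mm and 8.59 degrees, less where a joint would pass 70% of its speed; a pose out of reach is approached as far as the arm can. A call is refused whole if a number of a shift passes 5 or a number of a turn 0.15, either way. A call with a gripper value outside its range is refused whole. The fingers move at their own pace and stop on an object; FORCE is the grip in N (left out, the last holds). Time passes only in rows, so rows that do not move let the fingers close. It gives the time, the measured TCP pose, the force and the opening at its end, in the units of the state.
- monitor.state(): the state, without advancing time (a new reading comes with each control period).
- optics.read_camera(name): name is "scene" or "top" or "wrist"; returns a dict with "img" (384x512x3 uint8, red, green, blue), "range_z" (384x512 float32, m along the optical axis (not along the pixel's ray), 0 where there is no reading), "fx", "fy", "cx", "cy" (pixels), "position" and "rotation" of the camera in the world. Camera axes: x right, y down, z forward; pixel columns grow to the right and rows downward; lengths in m; the calibration is good to about 2 mm. The wrist camera is an equidistant fisheye: a pixel r from the principal point sees the ray r / f radians off the axis. A picture is of the moment at which its call begins.
- ticket.sign_off(): hands the job in, once; it reports no verdict.
The state is a dict: "time": time; "joint_pos": joint angles; "joint_velocities": joint speeds; "effort": joint torques, N m; "eef_pos": TCP position; "eef_rot": TCP orientation; "force": force on the tool from outside, world axes, zero at the start; "wrist_torque": the same for the moment, N m; "opening": finger opening in m.
Only numpy, scipy, OpenCV 4.12 (cv2) and the standard library are available. Lean on these libraries where they do the work, as an engineer would, in place of code of your own. Each camera call takes 0.05 s, during which the arm holds its last target. There are 200 camera calls.

## Task

The dark seeded loaf lies askew on the bed of the bread slicer. Push it along the bed with the fingers, between the two side guides, until its nose is right up at the blades, at most about a finger's breadth (15 mm) short of them and all of the loaf inside the guides, without ramming it into the blades. Slide it only, do not lift or tip it, keep the fingers off the blades and leave everything else on the bench and the slicer where it is.

Things in the scene. Friction and masses are not known exactly. Their poses are not given: they have to be found in the camera images.
- loaf_mid (a point): Centre (half-way up, 42 mm above its flat underside) of the dark brown seeded loaf that is to be pushed: 94 mm wide (x), 190 mm long (y), 84 mm high. Sides and ends are upright to 50 mm, with a rounded crown above (42 mm radius, axis 42 mm up). 0.5 to 1 kg; slides with friction on the steel bed. Both ends are alike; it starts with its long axis within 0.45 rad of the feed direction.
- mouth (a point): On the bed surface, midway between the side guides, where their parallel part begins. Slicer axes: z up, loaf fed along -y, x across. Guides: two fixed blue plates 4 mm thick, 42 mm high above the bed, inner faces 102 mm apart (x = -51 and +51 mm), parallel from y = 0 to the blades at y = -215 mm. In front each has a lip bent outwards by 7 mm, reaching to y = +23 mm.
- blade_line (a point): On the bed surface at the blades, midway between the guides, 215 mm from mouth along -y; same axes. The row of thin upright blades (145 mm high, 310 mm across, not moving) begins in this plane. With the loaf straight and its nose just at the blades, the loaf's centre is 95 mm in front (+y) of this plane.
- slicer: The white bench bread slicer, fixed, but placed and turned a little differently each time. Origin on the bench, 90 mm below mouth, same axes. Steel bed 90 mm above the bench, x -200 to +200 mm, up to y = +330 mm, bare in front of the lips but for the loaf. Outside the guides: 3 mm high feet, clamp knobs 22 mm high. The head, 490 mm wide, 470 mm high with a raised clear guard to 700 mm, lies beyond y = -219 mm.
- blades: The row of upright steel blades in the slicer's head; its origin is on the bench straight below mouth, axes as mouth.
- brush_mid (a point): Crumb brush, wooden back and dark bristles, 38 mm high, 34 mm wide, 235 mm long with its handle (75 mm one way, 160 mm toward the handle, +y); lies on the slicer's bed outside the far (+x) guide. Leave it. Point 20 mm above its underside.
- spare_mid (a point): Golden loaf of the same size as the seeded one, standing on the bench to the left; leave it. Centre, half-way up.
- tub_mid (a point): White tub of bag clips, 86 mm across, 65 mm high, on the bench to the left; leave it. Half-way up.
- tin_mid (a point): Empty dark steel baking tin, 122 mm square, 78 mm high, on the bench to the left; leave it. Half-way up.
- spray_mid (a point): Spray bottle, 72 mm across, 191 mm high, on the bench to the left; leave it. Half-way up.
- scraper_mid (a point): Bench scraper lying flat: steel blade with round wooden handle, 150 by 95 mm, 24 mm high, on the slicer's bed outside the near (-x) guide; leave it. 12 mm above the bed.
- loaf: The same seeded loaf; origin at the centre of its underside, axes as for loaf_mid.

How it is judged:
By the outcome, as a careful person would: the job done as asked, in the order asked, and still so for the second after the job is handed in, with the robot touching nothing.
It also fails if it takes over 69 s, if anything falls off the work surface, if the arm or the gripper's body presses on something with over 40 N, if the wrist force passes 120 N, or if a joint passes its speed limit or range.

## Working session

There is one attempt and no reset: what is moved stays moved. The work goes in short steps, Python scripts to look and compute and a shell command to move; the robot and the scene stay as the last step left them, time stands still between calls to the robot, and variables do not carry over. Pictures are saved under pics/ and viewed, about 8 in all and at most 12, crops included, and the job is handed in when it is done.

```bash
mkdir -p pics; ls
cat > h.py <<'E'
import numpy as np,cv2
from rig import monitor, optics, ticket, env
def shot(n,f):
    c=optics.read_camera(n); cv2.imwrite(f'pics/{f}.png',c['img'][:,:,::-1]); np.savez(f'pics/{f}.npz',**c); return c
def cloud(c):
    v,u=np.mgrid[:384,:512]; z=c['range_z']
    P=np.stack([(u-c['cx'])/c['fx']*z,(v-c['cy'])/c['fy']*z,z],-1)
    return P@np.array(c['rotation']).T+np.array(c['position'])
E
python3 - <<'E'
from h import *
for n in('top','scene'):
    c=shot(n,n+'0'); print(n,c['fx'],c['position'],np.round(c['rotation'],3).tolist())
a=[cv2.imread(f'pics/{n}0.png') for n in('top','scene')]
cv2.imwrite('pics/t0b.png',cv2.resize(a[0],(800,600),interpolation=cv2.INTER_CUBIC))
s=monitor.state();print(s)
E
```

```text
pics
top 453.5927640251073 [0.31732777 0.11281132 1.23719359] [[-0.04, -0.978, 0.207], [-0.999, 0.04, -0.005], [-0.004, -0.207, -0.978]]
scene 389.75178190416517 [0.85629211 0.5906832  1.04708864] [[-0.805, 0.509, -0.304], [0.593, 0.682, -0.428], [-0.011, -0.526, -0.851]]
{'time': 0.1, 'joint_pos': array([-1.30546083e+00,  4.94118388e-01,  1.34605791e+00,  1.37248660e-05,
        1.30246278e+00, -9.54752447e-02]), 'joint_velocities': array([ 0.00033853, -0.00269405, -0.00279114, -0.00025998, -0.00121034,
       -0.00292484]), 'effort': array([ 3.61970742e-03, -8.80237699e+01, -3.82542264e+01,  7.07507925e-02,
        4.81908058e-02, -2.22668535e-05]), 'eef_pos': array([ 0.22058671, -0.58445244,  0.23040334]), 'eef_rot': array([[ 9.35612214e-01,  3.53029342e-01, -2.61636408e-04],
       [ 3.53029421e-01, -9.35611672e-01,  1.01327445e-03],
       [ 1.12925535e-04, -1.04039730e-03, -9.99999452e-01]]), 'force': array([ 0.00784869,  0.5237809 , -0.15742498]), 'wrist_torque': array([-0.00731044,  0.00015907, -0.03017941]), 'opening': 0.09131044722309212}
```

View pics/t0b.png

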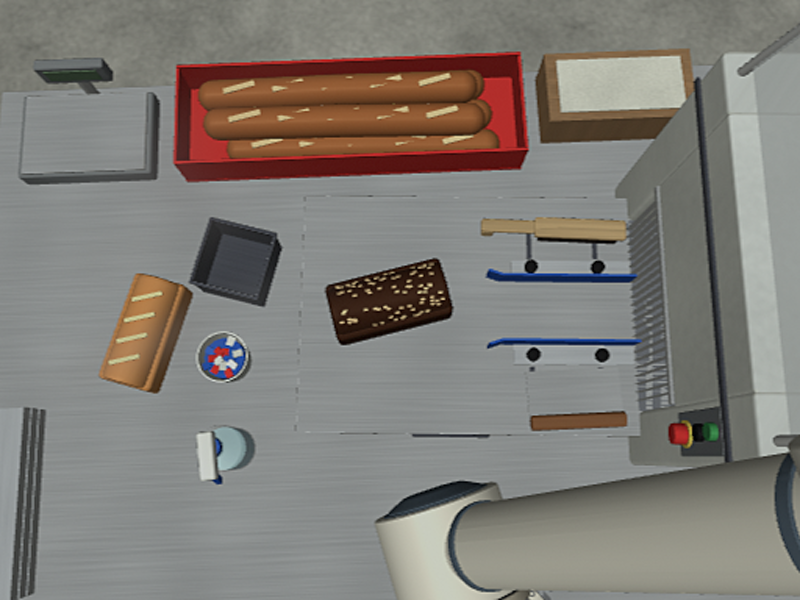

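View pics/scene0.png

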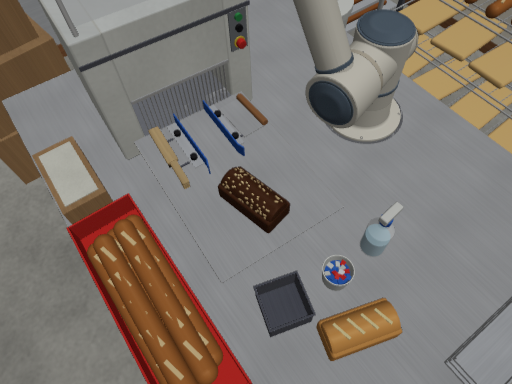

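The top view shows the seeded loaf centred near (390,300) in the enlarged picture. The blue guides run from (490,272)/(490,345) to (637,278)/(637,341), and the blades are at about x=640. World -y is to the right and world +x is up.

```bash
cat >> h.py <<'E'
def fitslicer(c,verbose=True):
    P=cloud(c); I=c['img'].astype(int); r,g,b=I[...,0],I[...,1],I[...,2]; z=c['range_z']
    m=(b>r+50)&(b>g+30)&(z>0)&(abs(P[...,2]-.132)<.007)&(P[...,1]<.1)&(P[...,0]>.25)
    return P[m]
def loafpts(c):
    P=cloud(c); I=c['img'].astype(int)
    return P[(c['range_z']>0)&(P[...,2]>.125)&(P[...,2]<.19)]
E
python3 - <<'E'
from h import *
for n in('top','scene'):
    c=dict(np.load(f'pics/{n}0.npz')); P=cloud(c); G=fitslicer(c)
    print(n,len(G), G.min(0),G.max(0))
    xm=(G[:,0].min()+G[:,0].max())/2
    for s in (-1,1):
        g=G[(G[:,0]-xm)*s>0]; y0=g[:,1].min()
        h=g[g[:,1]<np.quantile(g[:,1],.8)]
        p=np.polyfit(h[:,1],h[:,0],1); print(s,len(h),'x=%.4f+%.4f*y'%(p[1],p[0]),'res',np.std(h[:,0]-np.polyval(p,h[:,1])),'y range',g[:,1].min(),g[:,1].max(), 'z',np.median(g[:,2]),g[:,2].max())
        gl=g[g[:,1].argsort()][-6:]; print(gl.round(4).tolist())
    # loaf
    I=c['img'].astype(int)
    m=(P[...,2]>.1)&(P[...,2]<.19)&(c['range_z']>0)&(P[...,0]>.3)&(P[...,0]<.7)&(P[...,1]>-.13)&(P[...,1]<.2)&~((I[...,2]>I[...,0]+30))
    k,lab,st,ce=cv2.connectedComponentsWithStats(m.astype(np.uint8)); i=st[1:,4].argmax()+1
    L=P[(lab==i)]; print('loaf',len(L),L.min(0),L.max(0))
    T=L[L[:,2]>.13]; print(cv2.minAreaRect(T[:,:2].astype(np.float32)*1000))
    H=L[L[:,2]>L[:,2].max()-.01]; q=np.polyfit(H[:,1],H[:,0],1);print('crown',H.mean(0),np.arctan(q[0]),H[:,1].min(),H[:,1].max())
    b=P[(P[...,0]>.3)&(P[...,0]<.7)&(abs(P[...,1]-.12)<.1)&(P[...,2]<.11)&(c['range_z']>0)];print('bed z',np.median(b[:,2]))
    b=P[(P[...,2]>.15)&(P[...,2]<.22)&(P[...,0]>.4)&(P[...,0]<.7)&(P[...,1]<-.1)];print('blade front y pct',np.percentile(b[:,1],[50,90,98,100]) if len(b) else 0)
E
```

```text
top 426 [ 0.4786772  -0.27809554  0.12506594] [ 0.60513765 -0.03728503  0.13851654]
-1 159 x=0.4923+0.0467*y res 0.0012773500933478173 y range -0.2735469657823095 -0.03728503224861329 z 0.13221572117492286 0.13851654483731246
[[0.4881, -0.0426, 0.1321], [0.4852, -0.0421, 0.1348], [0.4836, -0.0402, 0.1294], [0.4859, -0.0402, 0.1307], [0.4832, -0.0373, 0.1326], [0.4855, -0.0373, 0.1339]]
1 181 x=0.5984+0.0469*y res 0.0016005896845189653 y range -0.2780955415566825 -0.042962033470803934 z 0.1318303452302807 0.1383122729454862
[[0.6042, -0.0476, 0.1355], [0.6017, -0.0462, 0.1253], [0.6049, -0.0454, 0.1333], [0.6026, -0.0454, 0.1321], [0.6031, -0.0431, 0.1306], [0.6051, -0.043, 0.1326]]
loaf 2859 [0.49606681 0.01894353 0.1001027 ] [0.62540579 0.19998884 0.18238677]
((560.9646606445312, 117.9716796875), (95.30630493164062, 185.79771423339844), 12.279390335083008)
crown [0.56048161 0.11572196 0.17430709] -0.21859095803856388 0.029673292588481948 0.1991932830207321
bed z 0.08971432258104084
blade front y pct [-0.28326173 -0.2749035  -0.27155145 -0.26919146]
scene 227 [ 0.47769426 -0.27310341
[... 334 characters left out ...]
52, -0.0321, 0.1278]]
1 81 x=0.5995+0.0486*y res 0.0012425627511038052 y range -0.2731034071954158 -0.03677607724708942 z 0.13151139886942398 0.1370855536705915
[[0.6001, -0.0494, 0.1326], [0.6013, -0.0479, 0.1304], [0.6039, -0.0433, 0.1327], [0.6016, -0.0414, 0.1328], [0.6031, -0.0392, 0.1316], [0.6048, -0.0368, 0.1308]]
loaf 2063 [0.49913952 0.02358039 0.10022634] [0.62455874 0.19995742 0.17964577]
((562.2312622070312, 120.6573486328125), (94.17072296142578, 179.45384216308594), 11.948814392089844)
crown [0.56191538 0.12133951 0.1731825 ] -0.21541511925096216 0.034077300343514305 0.1999062122570857
bed z 0.0907466369708011
blade front y pct [-0.2764861  -0.26931971 -0.26653101 -0.26328035]
```

Run:
```python
from h import *
Q=[]
psi=-.0475; ys=np.array([.0475,.9989]); xs=np.array([.9989,-.0475]); M=np.array([.546-.0475*.060,-.060])
for n in('top','scene'):
    c=dict(np.load(f'pics/{n}0.npz')); P=cloud(c); ok=c['range_z']>0
    m=(P[...,2]>.1)&(P[...,2]<.19)&ok&(P[...,0]>.45)&(P[...,0]<.67)&(P[...,1]>-.0)&(P[...,1]<.26)
    k,lab,st,ce=cv2.connectedComponentsWithStats(m.astype(np.uint8)); i=st[1:,4].argmax()+1
    L=P[lab==i]; T=L[L[:,2]>.13]
    for nm,t in(('all',L),('top',T)):
        print(n,nm,cv2.minAreaRect(t[:,:2].astype(np.float32)*1000))
    H=L[L[:,2]>L[:,2].max()-.008]; (cx,cy),_,_=r=cv2.minAreaRect(H[:,:2].astype(np.float32)*1000); print('crown',r)
    d=np.array([cx,cy])/1000-M; print('slicer frame',d@xs,d@ys)
    h=P[ok&(P[...,2]>.15)&(P[...,1]<-.24)&(P[...,0]>.2)]
    S=np.c_[(h[:,:2]-M)@xs,(h[:,:2]-M)@ys,h[:,2]]
    for z0,z1 in((.15,.3),(.3,.42),(.42,.5),(.5,.8)):
        s=S[(S[:,2]>z0)&(S[:,2]<z1)]
        if len(s):print(z0,len(s),'min/max',s.min(0).round(3),s.max(0).round(3),'pct x1',np.percentile(s[:,0],[1,3]).round(3))
    cr=P[ok&(P[...,2]>.03)&(P[...,0]>.66)&(P[...,1]>-.2)]; 
    print('crate',np.percentile(cr[:,0],[0,1,5]),cr[:,2].max())
```

```text
top all ((560.4607543945312, 119.9861831665039), (95.42516326904297, 189.9619140625), 12.289573669433594)
top top ((560.522216796875, 120.00453186035156), (95.30630493164062, 189.95860290527344), 12.279390335083008)
crown ((557.9013671875, 118.0315170288086), (38.916847229003906, 175.54380798339844), 11.802637100219727)
slicer frame 0.0062786436247253725 0.17853637230148317
0.15 4277 min/max [-0.245 -0.254  0.15 ] [ 0.245 -0.191  0.3  ] pct x1 [-0.242 -0.234]
0.3 6359 min/max [-0.244 -0.226  0.3  ] [ 0.245 -0.192  0.42 ] pct x1 [-0.236 -0.228]
0.42 9426 min/max [-0.235 -0.266  0.42 ] [ 0.244 -0.218  0.5  ] pct x1 [-0.227 -0.217]
0.5 3517 min/max [-0.208 -0.262  0.5  ] [ 0.22  -0.242  0.563] pct x1 [-0.179 -0.148]
crate [0.6600081  0.66339777 0.67651924] 0.13948510528663038
scene all ((561.2338256835938, 126.03211212158203), (94.44453430175781, 190.38348388671875), 11.948814392089844)
scene top ((561.099853515625, 126.00376892089844), (94.17072296142578, 190.38348388671875), 11.948814392089844)
crown ((560.2177734375, 125.98380279541016), (44.556556701660156, 181.09982299804688), 12.3849458694458)
slicer frame 0.008214768253936756 0.18658993985061645
0.15 4961 min/max [-0.245 -0.53   0.15 ] [ 0.244 -0.19   0.3  ] pct x1 [-0.238 -0.227]
0.3 6948 min/max [-0.246 -0.532  0.3  ] [ 0.244 -0.19   0.42 ] pct x1 [-0.236 -0.22 ]
0.42 5238 min/max [-0.202 -0.508  0.42 ] [ 0.244 -0.211  0.5  ] pct x1 [-0.155 -0.118]
0.5 937 min/max [ 0.06  -0.257  0.5  ] [ 0.22  -0.236  0.551] pct x1 [0.076 0.089]
crate [0.66001718 0.66382537 0.67864849] 0.13470955161486708
```

```bash
python3 -m crank '[[9.1,[0,-3.5,-3.5],0],[9.1,[0,-3.5,-3.5],0],[9.1,[0,-3.5,-3.5],0],[9.1,[0,-3.5,-3.5],0],[9.1,[0,-3.5,-3.5],0],[9.1,[0,-3.5,-3.5],0],[9.1,[0,-3.5,-3.5],0],[9.1,[0,-3,-3.5],0],[9.1,[0,0,0],0],[9.1,[0,0,0],0]]'; python3 -c "
from h import *
print(monitor.state()['joint_pos'])"
```

```text
time: 1.1
eef_pos: [0.1235, -0.3273, 0.5114]
eef_rot: [[0.936, 0.353, 0.0], [0.353, -0.936, -0.002], [-0.0, 0.002, -1.0]]
force: [-0.1, -1.7, -0.9]
opening: 0.0909
[-1.38127027e+00 -9.73899201e-02  1.37940755e+00 -1.51867761e-05
  1.85767007e+00 -1.71034467e-01]
```

```bash
python3 -m crank '[[9.1,[0,-0.3,0],0.15],[9.1,[0,0,0],0.15],[9.1,[0,0,0],0.15],[9.1,[0,0,0],0.15],[9.1,[0,0,0],0.15],[9.1,[0,0,0],0.15],[9.1,[0,0,0],0.15],[9.1,[0,0,0],0.15],[9.1,[0,0,0],0.15],[9.1,[0,0,0],0.15]]'; python3 -c "
from h import *
print(monitor.state()['joint_pos'])"
```

```text
time: 2.1
eef_pos: [0.1227, -0.325, 0.5094]
eef_rot: [[0.413, -0.911, -0.001], [-0.911, -0.413, 0.003], [-0.003, -0.001, -1.0]]
force: [-0.8, -0.1, 0.3]
opening: 0.0907
[-1.38235636e+00 -9.85652503e-02  1.38535324e+00  2.66952372e-05
  1.85790962e+00  1.33373150e+00]
```

```bash
python3 -m crank '[[9.1,[-0.7,-3.5,-0.5],-0.1],[9.1,[-0.17,-3.5,-0.5],-0.1],[9.1,[-0.17,-3.5,-0.5],-0.1],[9.1,[-0.17,-3.5,0],-0.1],[9.1,[-0.17,-3.5,0],-0.1],[9.1,[0,0,0],0]]'; python3 -c "
from h import *
s=monitor.state();print(s['joint_pos'],np.hypot(*s['eef_pos'][:2]))"
```

```text
time: 2.7
eef_pos: [0.2573, -0.2084, 0.5247]
eef_rot: [[0.808, -0.59, -0.001], [-0.59, -0.808, 0.003], [-0.002, -0.001, -1.0]]
force: [-0.1, -1.1, -0.6]
opening: 0.0912
[-8.62863669e-01 -1.26609046e-01  1.37070702e+00  9.43793406e-04
  1.90015919e+00  1.33878867e+00] 0.3311142778070415
```

```bash
cat >> h.py <<'E'
M=np.array([.5432,-.060]); XS=np.array([.9989,-.0475]); YS=np.array([.0475,.9989])
def goal(xs,ys,z,jaw):  # jaw: desired world direction of tool y; prints tool-frame shift [cm] (now) and turn after
    s=monitor.state(); R=np.array(s['eef_rot']); p=np.array(s['eef_pos']); t=np.r_[M+xs*XS+ys*YS,z]
    d=R.T@(t-p)*100; jt=R.T@np.r_[jaw,0]; a=np.arctan2(-jt[0],jt[1]); a=(a+np.pi/2)%np.pi-np.pi/2
    q=p[:2]-M; print('target',t.round(4),'shift cm',d.round(2),'turn',round(a,3),'now slicer',(q@XS).round(4),(q@YS).round(4),'z',p[2].round(4),'F',np.round(s['force'],1),'t',s['time'])
E
python3 -m crank '[[9.1,[-0.17,-3.5,0],-0.1],[9.1,[-0.17,-3.5,0],-0.1],[9.1,[-0.17,-3.5,0],-0.1],[9.1,[-0.17,-3.5,0],-0.1],[9.1,[-0.17,-3.5,0],-0.1],[9.1,[0,-3.5,0],-0.1],[9.1,[0,-3.5,0],0],[9.1,[0,-3.5,0],0],[9.1,[0,0,0],0]]'; python3 -c "
from h import *
goal(.118,.17,.3,YS)"
```

```text
time: 3.6
eef_pos: [0.329, 0.057, 0.5247]
eef_rot: [[0.999, -0.035, -0.003], [-0.035, -0.999, 0.001], [-0.003, -0.001, -1.0]]
force: [0.6, -0.8, -0.4]
opening: 0.0909
target [0.6691 0.1042 0.3   ] shift cm [33.89 -5.89 22.38] turn 0.012 now slicer -0.2195 0.1067 z 0.5247 F [ 0.6 -0.8 -0.4] t 3.6
```

```bash
python3 -m crank '[[9.1,[3.4,-0.6,2.2],0.012],[9.1,[3.4,-0.6,2.2],0],[9.1,[3.4,-0.6,2.2],0],[9.1,[3.4,-0.6,2.2],0],[9.1,[3.4,-0.6,2.2],0],[9.1,[3.4,-0.6,2.2],0],[9.1,[3.4,-0.6,2.2],0],[9.1,[3.4,-0.6,2.2],0],[9.1,[3.4,-0.6,2.2],0],[9.1,[3.4,-0.6,2.2],0]]'; python3 -c "
from h import *
goal(.118,.17,.127,YS); c=shot('top','t1'); cv2.imwrite('pics/t1b.png',cv2.resize(c['img'][100:330,150:450,::-1],(750,575)))"
```

```text
time: 4.6
eef_pos: [0.6727, 0.0956, 0.3029]
eef_rot: [[0.999, -0.053, -0.003], [-0.053, -0.999, -0.0], [-0.003, 0.001, -1.0]]
force: [1.0, -0.4, 0.8]
opening: 0.091
target [0.6691 0.1042 0.127 ] shift cm [-0.36 -0.85 17.59] turn -0.005 now slicer 0.122 0.1616 z 0.3029 F [ 1.  -0.4  0.8] t 4.6
```

View pics/t1b.png

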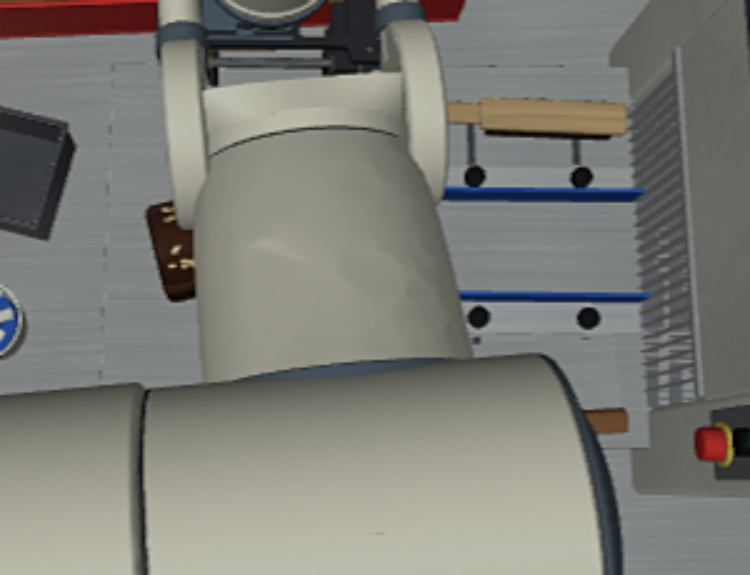

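```bash
python3 -m crank '[[9.1,[-0.1,-0.85,3.5],0],[9.1,[0,0,3.5],0],[9.1,[0,0,3.5],0],[9.1,[0,0,3.5],0],[9.1,[0,0,3.5],0],[9.1,[-0.5,0,0],0],[9.1,[-0.5,0,0],0],[9.1,[-0.5,0,0],0],[9.1,[-0.5,0,0],0],[9.1,[-0.5,0,0],0]]'; python3 -c "
from h import *
goal(.058,.17,.127,YS);c=shot('scene','s1'); cv2.imwrite('pics/s1b.png',cv2.resize(c['img'][80:260,130:370,::-1],(800,600)))"
```

```text
time: 5.65
eef_pos: [0.646, 0.107, 0.1323]
eef_rot: [[0.999, -0.051, 0.002], [-0.051, -0.999, 0.0], [0.002, -0.0, -1.0]]
force: [-0.3, -0.5, 0.4]
opening: 0.0912
target [0.6092 0.1071 0.127 ] shift cm [-3.67  0.18  0.52] turn -0.004 now slicer 0.0947 0.1717 z 0.1323 F [-0.3 -0.5  0.4] t 5.65
```

View pics/s1b.png

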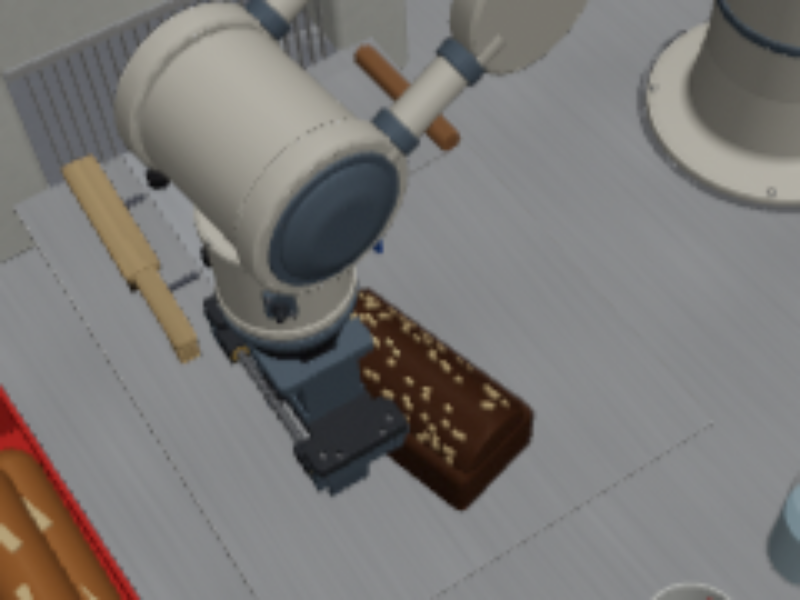

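The gripper stands on the far side, about to touch the loaf near (370,370), and the loaf has not moved. Now the squaring push.

```bash
for i in 1 ; do python3 -m crank '[[9.1,[-0.4,0,0],0],[9.1,[-0.4,0,0],0],[9.1,[-0.4,0,0],0],[9.1,[-0.4,0,0],0],[9.1,[-0.4,0,0],0],[9.1,[-0.4,0,0],0],[9.1,[-0.4,0,0],0],[9.1,[-0.4,0,0],0]]'; done
python3 - <<'E'
from h import *
goal(.058,.17,.127,YS)
E
python3 -m crank '[[9.1,[-0.2,0,0],0],[9.1,[-0.2,0,0],0],[9.1,[-0.2,0,0],0],[9.1,[-0.2,0,0],0],[9.1,[0,0,0],0]]'; python3 -c "
from h import *
goal(.058,.17,.127,YS);c=shot('scene','s2'); cv2.imwrite('pics/s2b.png',cv2.resize(c['img'][80:260,130:370,::-1],(800,600)))"
```

```text
time: 6.5
eef_pos: [0.6135, 0.1086, 0.1308]
eef_rot: [[0.999, -0.051, -0.0], [-0.051, -0.999, -0.0], [-0.0, 0.0, -1.0]]
force: [3.5, -1.5, 0.4]
opening: 0.091
target [0.6092 0.1071 0.127 ] shift cm [-0.42  0.18  0.38] turn -0.004 now slicer 0.0622 0.1718 z 0.1308 F [ 3.5 -1.5  0.4] t 6.5
time: 7.0
eef_pos: [0.6055, 0.1091, 0.1309]
eef_rot: [[0.999, -0.051, -0.001], [-0.051, -0.999, 0.0], [-0.001, -0.0, -1.0]]
force: [0.5, -1.3, -0.8]
opening: 0.091
target [0.6092 0.1071 0.127 ] shift cm [0.38 0.18 0.39] turn -0.004 now slicer 0.0542 0.1719 z 0.1309 F [ 0.5 -1.3 -0.8] t 7.0
```

View pics/s2b.png

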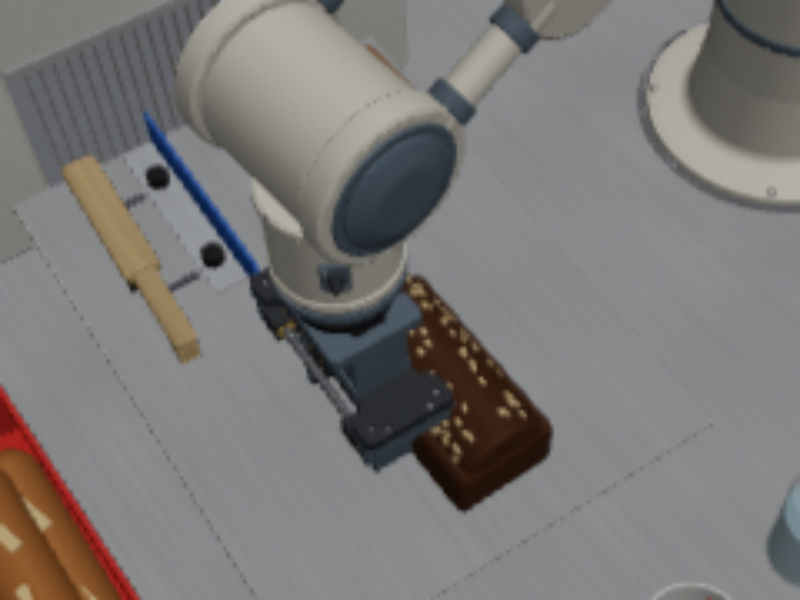

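```bash
python3 -m crank '[[9.1,[1.5,0,0],0],[9.1,[3,0,-1],0],[9.1,[0,0,-5],0],[9.1,[0,0,-4.5],0],[9.1,[0,0,-4.5],0],[9.1,[0,-4.5,0],0],[9.1,[0,-4.5,0],0],[9.1,[0,-4.5,0],0],[9.1,[0,-4.5,0],0],[9.1,[0,0,0],0]]'
cat >> h.py <<'E'
def loaf(c,ylo=-.02):
    P=cloud(c); ok=c['range_z']>0; S=np.stack([(P[...,:2]-M)@XS,(P[...,:2]-M)@YS,P[...,2]],-1)
    I=c['img'].astype(int); col=(I[...,0]>=I[...,2]+8)
    m=(S[...,2]>.1)&(S[...,2]<.18)&ok&(abs(S[...,0])<.12)&(S[...,1]>ylo)&(S[...,1]<.33)&col
    k,lab,st,ce=cv2.connectedComponentsWithStats(m.astype(np.uint8)); i=st[1:,4].argmax()+1; L=S[lab==i]
    print('loaf n',len(L),cv2.minAreaRect(L[:,:2].astype(np.float32)*1000),'ext',L.min(0).round(4),L.max(0).round(4)); return L
E
python3 -c "
from h import *
goal(0,.33,.127,XS);c=shot('scene','s3');loaf(c);d=shot('top','t3');loaf(d); cv2.imwrite('pics/t3b.png',cv2.resize(np.hstack([c['img'][80:270,150:380],d['img'][100:290,180:410]])[:,:,::-1],(800,330)))"
```

```text
time: 8.05
eef_pos: [0.6588, 0.292, 0.2801]
eef_rot: [[0.999, -0.047, -0.001], [-0.047, -0.999, 0.001], [-0.002, -0.001, -1.0]]
force: [0.8, -1.2, -0.8]
opening: 0.0908
target [0.5589 0.2696 0.127 ] shift cm [-9.86  2.72 15.32] turn -1.57 now slicer 0.0988 0.3571 z 0.2801 F [ 0.8 -1.2 -0.8] t 8.05
loaf n 152 ((-51.980106353759766, 271.0979309082031), (59.817832946777344, 30.647321701049805), 56.86685562133789) ext [-0.0621  0.2402  0.1009] [-0.0231  0.2884  0.1716]
loaf n 2150 ((-13.987445831298828, 171.9931182861328), (94.65949249267578, 152.09625244140625), 2.5466341972351074) ext [-0.0624  0.0943  0.1083] [0.0352 0.2499 0.1795]
```

View pics/t3b.png

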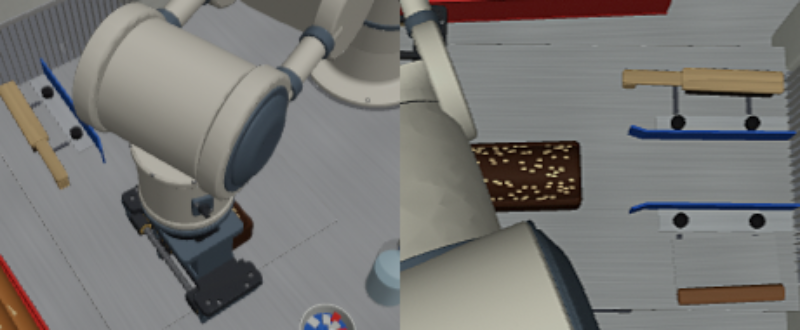

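```bash
python3 -m crank '[[9.1,[-3.4,3,0],0],[9.1,[-3.4,3,0],0],[9.1,[-3.4,3,0],0],[9.1,[-3.4,3,0],0],[9.1,[-3.4,3,0],0],[9.1,[-3.4,3,0],0],[9.1,[0,0,0],0]]'; python3 -c "
from h import *
goal(-.105,.17,.13,YS)"
```

```text
time: 8.85
eef_pos: [0.4422, 0.1139, 0.2809]
eef_rot: [[0.999, -0.054, -0.003], [-0.054, -0.999, -0.001], [-0.003, 0.001, -1.0]]
force: [1.0, 0.2, -0.2]
opening: 0.0909
target [0.4464 0.1148 0.13  ] shift cm [ 0.45 -0.13 15.09] turn -0.007 now slicer -0.1091 0.1689 z 0.2809 F [ 1.   0.2 -0.2] t 8.85
```

```bash
python3 -m crank '[[9.1,[0,0,3.75],-0.007],[9.1,[0,0,3.75],0],[9.1,[0,0,3.75],0],[9.1,[0,0,3.75],0],[9.1,[0.5,0,0],0],[9.1,[0.5,0,0],0],[9.1,[0.5,0,0],0],[9.1,[0.5,0,0],0],[9.1,[0.5,0,0],0],[9.1,[0.2,0,0],0]]'; python3 -c "
from h import *
goal(-.064,.17,.13,YS)"
```

```text
time: 9.85
eef_pos: [0.4742, 0.116, 0.1315]
eef_rot: [[0.999, -0.044, -0.0], [-0.044, -0.999, 0.0], [-0.0, -0.0, -1.0]]
force: [-6.9, 1.5, 4.7]
opening: 0.091
target [0.4873 0.1129 0.13  ] shift cm [1.33 0.26 0.15] turn 0.004 now slicer -0.0773 0.1726 z 0.1315 F [-6.9  1.5  4.7] t 9.85
```

```bash
python3 -m crank '[[9.1,[0.2,0,0],0],[9.1,[0.2,0,0],0],[9.1,[0.2,0,0],0],[9.1,[0.2,0,0],0],[9.1,[0.2,0,0],0],[9.1,[0.2,0,0],0],[9.1,[0.2,0,0],0]]'; python3 -c "
from h import *
goal(-.064,.17,.13,YS);loaf(shot('scene','s4'))"
```

```text
time: 10.55
eef_pos: [0.4871, 0.1154, 0.1312]
eef_rot: [[0.999, -0.044, -0.002], [-0.044, -0.999, -0.0], [-0.002, 0.0, -1.0]]
force: [-7.1, 0.6, 5.4]
opening: 0.0913
target [0.4873 0.1129 0.13  ] shift cm [0.04 0.25 0.12] turn 0.004 now slicer -0.0644 0.1725 z 0.1312 F [-7.1  0.6  5.4] t 10.55
loaf n 2517 ((-1.8436470031738281, 194.068115234375), (96.91180419921875, 187.4298095703125), 0.15065468847751617) ext [-0.0501  0.1003  0.1004] [0.0468 0.2879 0.1793]
```

```bash
python3 -m crank '[[9.1,[0.1,0,0],0],[9.1,[0.1,0,0],0],[9.1,[0,0,0],0],[9.1,[-1,0,0],0],[9.1,[-2,0,-1],0],[9.1,[0,0,-5],0],[9.1,[0,0,-5],0],[9.1,[0,0,-5],0],[9.1,[-1,0,0],0],[9.1,[0,0,0],0]]'; python3 -c "
from h import *
goal(0,.33,.127,XS)
for n in('scene','top'):
  c=shot(n,n[0]+'5');L=loaf(c)
  G=fitslicer(c);S=np.c_[(G[:,:2]-M)@XS,(G[:,:2]-M)@YS]
  for a,b in((-1,0),(0,1)):
    g=S[(S[:,0]>a)&(S[:,0]<b)&(S[:,1]<-.005)]
    if len(g)>20: print(n,'guide',len(g),np.polyfit(g[:,1],g[:,0],1).round(4),np.median(g[:,0]).round(4))
  T=L[L[:,2]>.12]
  for y in (.11,.14,.17,.2,.23,.26):
    t=T[abs(T[:,1]-y)<.01]
    if len(t)>20: print(y,t[:,0].min().round(4),t[:,0].max().round(4),((t[:,0].min()+t[:,0].max())/2).round(4))
"
```

```text
time: 11.6
eef_pos: [0.4493, 0.1171, 0.2919]
eef_rot: [[0.999, -0.044, 0.002], [-0.044, -0.999, 0.0], [0.002, -0.0, -1.0]]
force: [-0.0, 0.3, -0.5]
opening: 0.0912
target [0.5589 0.2696 0.127 ] shift cm [ 10.24 -15.71  16.52] turn -1.567 now slicer -0.1022 0.1725 z 0.2919 F [-0.   0.3 -0.5] t 11.6
loaf n 2512 ((2.579540252685547, 194.53958129882812), (92.4896240234375, 186.8946533203125), 0.17581474781036377) ext [-0.0438  0.1011  0.1   ] [0.049  0.288  0.1789]
scene guide 94 [ 0.0034 -0.0523] -0.0523
scene guide 87 [0.0008 0.0533] 0.0536
0.11 -0.0421 0.0484 0.0031
0.14 -0.0431 0.0483 0.0026
0.17 -0.0436 0.0485 0.0024
0.2 -0.0437 0.0486 0.0025
0.23 -0.0437 0.0482 0.0023
0.26 -0.0437 0.0481 0.0022Traceback (most recent call last):
  File "<string>", line 5, in <module>
    c=shot(n,n[0]+'5');L=loaf(c)
                         ~~~~^^^
  File "h.py", line 25, in loaf
    k,lab,st,ce=cv2.connectedComponentsWithStats(m.astype(np.uint8)); i=st[1:,4].argmax()+1; L=S[lab==i]
                                                                        ~~~~~~~~~~~~~~~^^
ValueError: attempt to get argmax of an empty sequence
```

```bash
python3 -m crank '[[6,[2.6,-4,0],0],[6,[2.6,-4,0],0],[6,[2.6,-4,0],0],[6,[2.6,-4,0],0],[6,[0,0,0],-0.15],[6,[0,0,0],-0.15],[6,[0,0,0],-0.15],[6,[0,0,0],-0.15],[6,[0,0,0],-0.15],[6,[0,0,0],-0.15]]'; python3 -m crank '[[6,[0,0,0],-0.15],[6,[0,0,0],-0.15],[6,[0,0,0],-0.15],[6,[0,0,0],-0.15],[6,[0,0,0],-0.07],[6,[0,0,0],0]]'; python3 -c "
from h import *
goal(0.001,.334,.127,XS)"
```

```text
time: 12.7
eef_pos: [0.5607, 0.2721, 0.2888]
eef_rot: [[0.651, 0.759, -0.003], [0.759, -0.651, -0.001], [-0.003, -0.001, -1.0]]
force: [0.1, 0.1, -0.4]
opening: 0.0599
time: 13.3
eef_pos: [0.5608, 0.2721, 0.2891]
eef_rot: [[0.044, 0.999, -0.003], [0.999, -0.044, -0.001], [-0.001, -0.002, -1.0]]
force: [-0.1, 0.4, -0.3]
opening: 0.06
target [0.5601 0.2736 0.127 ] shift cm [ 0.16 -0.04 16.21] turn 0.004 now slicer 0.0018 0.3326 z 0.2891 F [-0.1  0.4 -0.3] t 13.3
```

```bash
python3 -m crank '[[6,[0,0,4],0.004],[6,[0,0,4],0],[6,[0,0,4],0],[6,[0,0,3.8],0],[6,[-1,0,0],0],[6,[-0.5,0,0],0],[6,[-0.5,0,0],0],[6,[-0.5,0,0],0],[6,[-0.5,0,0],0],[6,[0,0,0],0]]'; python3 -c "
from h import *
goal(0.001,.2,.13,XS)
loaf(shot('scene','s6'))"
```

```text
time: 14.3
eef_pos: [0.56, 0.2418, 0.1339]
eef_rot: [[0.05, 0.999, 0.001], [0.999, -0.05, 0.0], [0.0, 0.001, -1.0]]
force: [-0.1, 0.2, -0.6]
opening: 0.0597
target [0.5537 0.1397 0.13  ] shift cm [-10.23  -0.12   0.38] turn -0.002 now slicer 0.0025 0.3023 z 0.1339 F [-0.1  0.2 -0.6] t 14.3
loaf n 1323 ((2.8719863891601562, 173.49356079101562), (147.4899444580078, 92.46037292480469), 89.61984252929688) ext [-0.0435  0.0995  0.1017] [0.0488 0.2473 0.1792]
```

```bash
python3 -m crank '[[6,[-0.8,0,0],0],[6,[-0.8,0,0],0],[6,[-0.8,0,0],0],[6,[-0.8,0,0],0],[6,[-0.8,0,0],0],[6,[-0.8,0,0],0],[6,[-0.8,0,0],0],[6,[-0.5,0,0],0],[6,[0,0,0],0]]'; python3 -c "
from h import *
goal(0.001,.2,.13,XS)
c=shot('scene','s7');loaf(c);c=shot('top','t7');loaf(c)
cv2.imwrite('pics/t7b.png',cv2.resize(c['img'][120:270,230:450,::-1],(800,545)))"
```

```text
time: 15.25
eef_pos: [0.5568, 0.1812, 0.1332]
eef_rot: [[0.049, 0.999, 0.001], [0.999, -0.049, 0.0], [0.0, 0.001, -1.0]]
force: [-0.5, 1.0, -0.1]
opening: 0.0602
target [0.5537 0.1397 0.13  ] shift cm [-4.16 -0.11  0.32] turn -0.002 now slicer 0.0022 0.2416 z 0.1332 F [-0.5  1.  -0.1] t 15.25
loaf n 1119 ((5.745098114013672, 111.87788391113281), (141.53919982910156, 91.95927429199219), 86.11121368408203) ext [-0.0437  0.0389  0.1013] [0.0483 0.1831 0.1791]
loaf n 1452 ((0.4075126647949219, 90.97343444824219), (111.7494888305664, 94.43074798583984), 88.80233764648438) ext [-0.0467  0.0343  0.1102] [0.0482 0.1459 0.1795]
```

View pics/t7b.png

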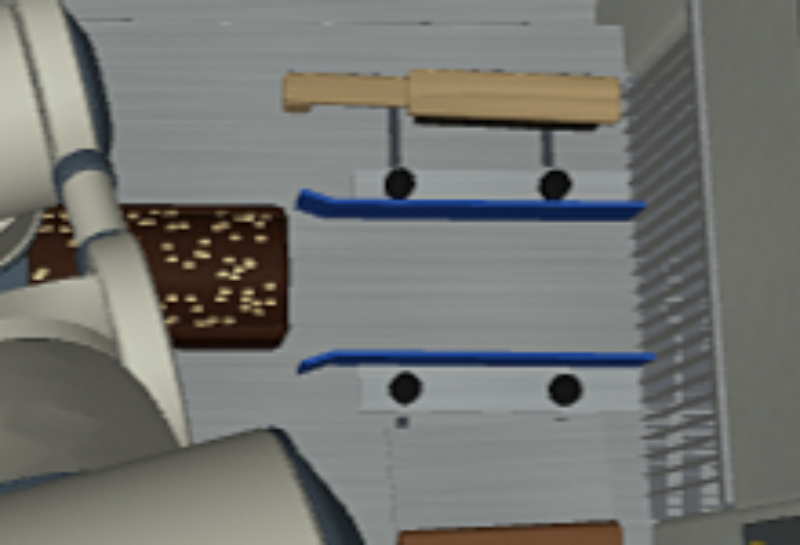

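The top view shows the loaf straight, its nose at (288,275) just before the lips at (300,197) and (300,367), and its sides inside the guide faces.

```bash
python3 -m crank '[[6,[-0.8,0,0],0],[6,[-1,0,0],0],[6,[-1,0,0],0],[6,[-1,0,0],0],[6,[-1,0,0],0],[6,[-1,0,0],0],[6,[-0.5,0,0],0],[6,[0,0,0],0]]'; python3 -c "
from h import *
goal(0.001,-.003,.13,XS)
c=shot('top','t8');loaf(c,-.2)"
```

```text
time: 16.15
eef_pos: [0.5535, 0.1181, 0.1329]
eef_rot: [[0.049, 0.999, -0.0], [0.999, -0.049, -0.0], [-0.0, -0.0, -1.0]]
force: [-0.4, -0.2, -1.2]
opening: 0.0599
target [ 0.5441 -0.063   0.13  ] shift cm [-18.13  -0.05   0.29] turn -0.002 now slicer 0.0018 0.1783 z 0.1329 F [-0.4 -0.2 -1.2] t 16.15
loaf n 1146 ((-0.8393898010253906, 16.7475528717041), (92.6681900024414, 88.95719909667969), 0.7141754031181335) ext [-0.0467 -0.0282  0.1015] [0.0454 0.0618 0.1796]
```

```bash
python3 -m crank '[[6,[-1,0,0],0],[6,[-1,0,0],0],[6,[-1,0,0],0],[6,[-1,0,0],0],[6,[-1,0,0],0]]'; python3 -m crank '[[6,[-1,0,0],0],[6,[-1,0,0],0],[6,[-1,0,0],0],[6,[-1,0,0],0],[6,[-1,0,0],0],[6,[0,0,0],0]]';python3 -c "
from h import *
goal(0.001,-.003,.13,XS)
c=shot('top','t9');loaf(c,-.212)
cv2.imwrite('pics/t9b.png',cv2.resize(c['img'][120:270,230:450,::-1],(800,545)))"
```

```text
time: 16.7
eef_pos: [0.551, 0.0678, 0.1329]
eef_rot: [[0.049, 0.999, -0.0], [0.999, -0.049, 0.0], [0.0, -0.0, -1.0]]
force: [0.1, 3.9, -0.4]
opening: 0.0597
time: 17.3
eef_pos: [0.5486, 0.0171, 0.133]
eef_rot: [[0.05, 0.999, 0.0], [0.999, -0.05, -0.001], [-0.001, 0.0, -1.0]]
force: [-0.3, 0.7, 0.4]
opening: 0.0603
target [ 0.5441 -0.063   0.13  ] shift cm [-8.03 -0.06  0.3 ] turn -0.003 now slicer 0.0018 0.0773 z 0.133 F [-0.3  0.7  0.4] t 17.3
loaf n 685 ((-0.22753143310546875, -99.48377227783203), (93.18331909179688, 60.56809997558594), 0.795094907283783) ext [-0.0466 -0.1303  0.1217] [ 0.0463 -0.0689  0.1791]
```

View pics/t9b.png

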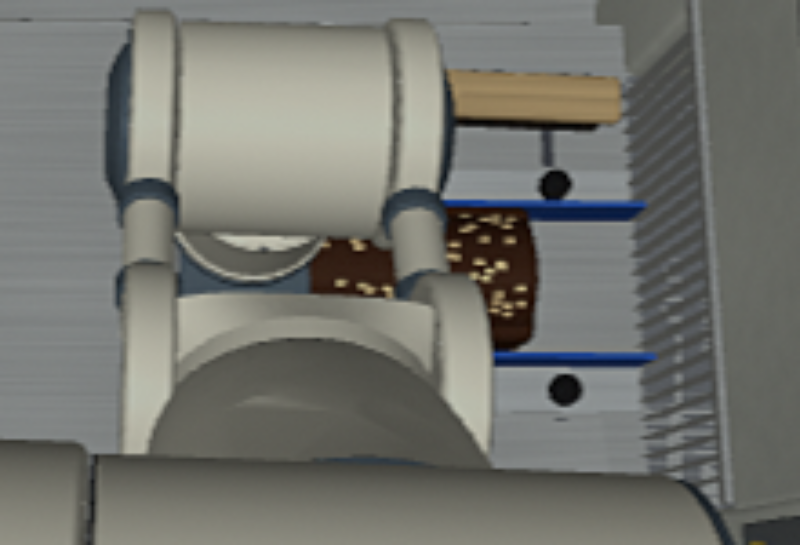

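```bash
python3 -m crank '[[6,[-1,0,0],0],[6,[-1,0,0],0],[6,[-1,0,0],0],[6,[-1,0,0],0],[6,[-1,0,0],0],[6,[-1,0,0],0],[6,[-0.7,0,0],0],[6,[-0.5,0,0],0],[6,[0,0,0],0]]';python3 -c "
from h import *
goal(0.001,-.003,.13,XS)
c=shot('top','t10');loaf(c,-.212)
cv2.imwrite('pics/t10b.png',cv2.resize(c['img'][150:240,330:450,::-1],(800,600),interpolation=cv2.INTER_CUBIC))"
```

```text
time: 18.25
eef_pos: [0.5451, -0.0541, 0.1329]
eef_rot: [[0.049, 0.999, -0.0], [0.999, -0.049, -0.0], [-0.0, 0.0, -1.0]]
force: [-1.2, 0.2, -0.3]
opening: 0.06
target [ 0.5441 -0.063   0.13  ] shift cm [-0.9  -0.06  0.29] turn -0.002 now slicer 0.0016 0.006 z 0.1329 F [-1.2  0.2 -0.3] t 18.25
loaf n 369 ((1.3128128051757812, -180.36436462402344), (90.19056701660156, 41.22401428222656), 0.0513693131506443) ext [-0.0438 -0.201   0.1433] [ 0.0464 -0.1598  0.1799]
```

View pics/t10b.png

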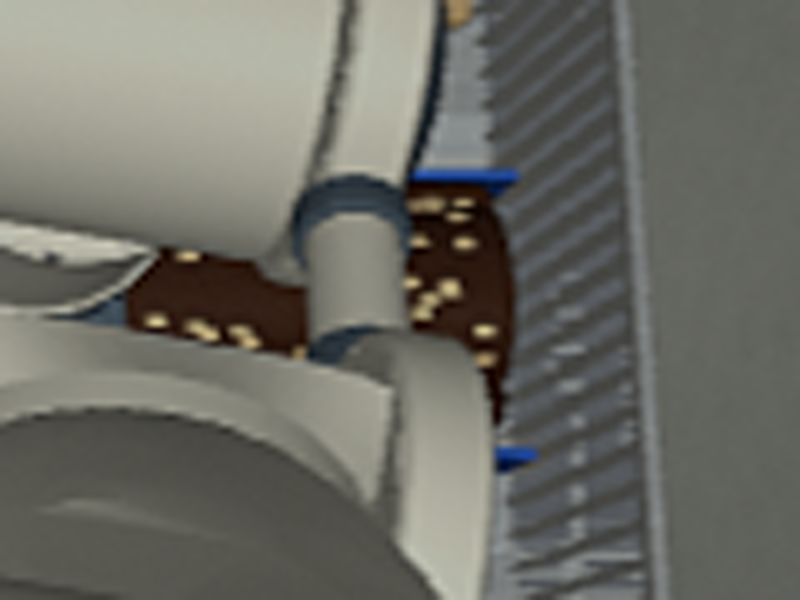

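```bash
python3 -m crank '[[6,[-0.3,0,0],0],[6,[-0.3,0,0],0],[6,[-0.3,0,0],0],[6,[0,0,0],0]]';python3 -c "
from h import *
goal(0.001,-.003,.13,XS)
c=shot('top','t11');loaf(c,-.213)"
python3 -m crank '[[6,[1,0,0],0],[6,[3,0,0],0],[6,[4,0,0],0],[6,[4,0,-2],0],[6,[3,0,-4],0],[6,[3,0,-4],0],[6,[3,0,-4],0],[6,[3,0,-4],0],[6,[3,0,0],0],[6,[0,0,0],0]]'; python3 -c "
from h import *
c=shot('top','t12');d=shot('scene','s12')
for c in(c,d): loaf(c,-.23)
c=optics.read_camera('top')
cv2.imwrite('pics/f.png',np.hstack([cv2.resize(c['img'][150:240,300:420+30,::-1],(500,300),interpolation=cv2.INTER_CUBIC),cv2.resize(d['img'][60:180,110:230,::-1],(300,300),interpolation=cv2.INTER_CUBIC)]))"
```

```text
time: 18.7
eef_pos: [0.5446, -0.0625, 0.1329]
eef_rot: [[0.049, 0.999, -0.0], [0.999, -0.049, -0.0], [-0.0, -0.0, -1.0]]
force: [-0.5, 1.2, 0.5]
opening: 0.06
target [ 0.5441 -0.063   0.13  ] shift cm [-0.06 -0.05  0.29] turn -0.001 now slicer 0.0015 -0.0024 z 0.1329 F [-0.5  1.2  0.5] t 18.7
loaf n 329 ((5.013946533203125, -189.78607177734375), (36.626590728759766, 84.4593276977539), 89.8929672241211) ext [-0.0372 -0.2081  0.1417] [ 0.0472 -0.1714  0.1792]
time: 19.75
eef_pos: [0.5578, 0.2112, 0.3141]
eef_rot: [[0.046, 0.999, 0.002], [0.999, -0.046, 0.001], [0.001, 0.002, -1.0]]
force: [0.0, -1.0, -0.3]
opening: 0.0597
loaf n 3071 ((0.36768341064453125, -115.17361450195312), (186.10614013671875, 94.61979675292969), 89.91183471679688) ext [-0.047  -0.2083  0.1006] [ 0.0476 -0.0221  0.18  ]
loaf n 1812 ((2.219318389892578, -113.76316833496094), (92.28311920166016, 197.84474182128906), 0.2276022732257843) ext [-0.0439 -0.2128  0.1001] [ 0.0484 -0.0147  0.1789]
```

View pics/f.png

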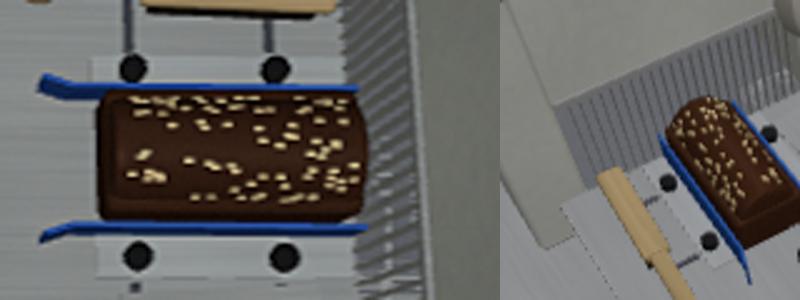

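```bash
python3 -c "
from h import *
print(monitor.state()['force'].round(1), ticket.sign_off())"
```

```text
the job is handed in; nothing more can be done
[ 0.9 -0.1 -0.8] None
```

The seeded loaf is straight between the guides, with its nose about 7 mm short of the blades and its tail about 18 mm inside the mouth. I handed the job in at about 20 s with the arm backed off and touching nothing.

I squared the loaf on the bare bed by pushing it with the open fingers from the far side, then from the near side. I then pushed its tail end straight in with two fingers. It was slid the whole way, never lifted, and the readings I took during pushing stayed under about 10 N.

**Nose gap:** the top camera, the scene camera and the arm position each gave about 7 mm.

**Across the guides:** the loaf sits within about 1–2 mm of centre, where there is about 4 mm to spare each side.

**Disagreements:** the two cameras differ by about 5 mm along the bed and 1–2 mm across it, so I measured against the guides as each camera saw them. In the last scene view the loaf measured about 198 mm long instead of 190 mm, so I used only its tail position from that view.

**Other items:** the brush handle, guides and knobs show no sign of being moved in the last pictures. I did not measure the bench items again; the arm went nowhere near them.

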